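# Shake a machine key out of a swivelling slotted box

### The job

Get the brass machine key out of the swivelling box and into the catch tray. First slide the aluminium tray under the box, fully home against the stop; then turn the box over by its crank and rock it until the key drops through the slot in the lid into the tray, and swing the box back upright onto its rest. Leave the tray under the box, do not touch the key, and leave everything else on the table where it is.

Things in the scene. Friction and masses are not known exactly. Their poses are not given: they have to be found in the camera images.
- stand: Fixed blue stand of the swivelling box. Origin on the table under the box; x away from the robot (within 0.2 rad), y to the left. Uprights at x = -46 and +46 mm, 12 mm thick, 146 mm high, 50 mm wide, on rails 14 mm high that run y = -88 to +88 mm; the tray's lane between the rails is x = -40 to +40 mm, with two flared guides (102 mm wide at y = +121 mm) at its open +y end.
- drop_point (a point): Point on the table straight under the middle of the box (the stand's origin); the tray's origin comes within 3 mm of it when the tray is fully home.
- stop_face (a point): Middle of the rubber buffer's face on the stop bar that closes the lane, at y = -72.5 mm in the stand's frame, 7 mm above the table. The tray's far (-y) wall rests against it when fully home.
- shake_box (a joint): Angle of the box about the axle, which runs along the stand's x, 130 mm above the table. 0: upright, slot up, on its rest stop; grows as the crank goes from the stand's +y side over the top to its -y side; 3.14: upside down; 3.84: end stop, 40 degrees farther. Friction holds it where it is left (about 1.5 N at the crank handle moves it).
- lid_slot (a point): Middle of the slot in the yellow lid: 50 x 14.5 mm, long way along the axle, 23 mm from the axle. The clear box is 60 x 56 x 38 mm inside, walls 4 mm, centred on the axle. The key slides easily (friction about 0.25): tipping lays it along a side wall, parallel to the axle; rocking past upside down (angles 2.5 to 3.8, once or several times) slides it across to the slot.
- crank_grip (a point): Middle of the crank's black handle: a free-spinning round sleeve 12 mm thick, 64 mm long, parallel to the axle, red end knob 18 mm across toward the robot. At box angle q it is at x = -103, y = 65 cos(q - 0.349), z = 130 + 65 sin(q - 0.349) mm in the stand's frame. Pinched from above on its two y sides it can be led round; the sleeve turns in the grip.
- tray: Loose open aluminium catch tray, 72 mm (x) x 140 mm (y) x 28 mm high, walls and floor 4 mm, 0.22 kg. Origin at the centre of its underside. A flat tongue on its +y side carries an upright orange grip. It starts on the stand's +y side, 190 to 215 mm short of home, a little askew, its y about parallel to the stand's y.
- tray_grip (a point): Point in the tray's orange upright grip (18 x 18 mm post, from 9 to 65 mm above the table), 48 mm above the table, 125 mm from the tray's origin along the tray's +y.
- key: Brass machine key, a square bar 44 x 10 x 10 mm, 35 g, long along its x, at first loose inside the clear box at any yaw. Origin at the centre of its underside.
- key_mid (a point): Middle of the brass key.
- tin: Bystander: round tin with a red lid, 64 mm across, 22 mm high, loose on the left of the table; origin under its centre.
- block: Bystander: reddish brown wood block, 42 x 70 x 30 mm, loose on the left; origin under its centre.
- strip: Bystander: oak strip, 34 x 270 x 16 mm, loose at the back; origin under its centre.
Mind the look-alikes: they are no part of the job. Of the things like the tray, leave any that is blue; of the rest the larger one is meant.

How it is judged:
By the outcome, as a careful person would: the job done as asked, in the order asked, and still so for the second after the job is handed in, with the robot touching nothing.
It also fails if it takes over 72 s, if anything falls off the work surface, if the arm or the gripper's body presses on something with over 40 N, if the wrist force passes 120 N, or if a joint passes its speed limit or range.

### The arm

A 6-joint arm with a two-finger parallel gripper is mounted at the origin on a cart in front of the work surface, level with it; the furniture and walls round the work are solid. World frame = base frame: x ahead of the robot, y to its left, z up, the work surface at z = 0. Lengths are in m, angles in rad, forces in N, time in s.
With the tool pointing down it reaches from about 0.35 to 0.85 m from the base axis. Payload 8.1 kg.
Tool frame: the origin (TCP) lies at the very end of the fingers, on their centre line; the grasp point (between the pads) lies robot.grip_point_offset behind it (robot.grip_point_offset is the distance from the TCP to the grasp point, in m); z points along the fingers, y is the line along which they close (so a half turn about z gives the same grasp; the last joint's range is limited). The gripper opens to 93 mm and grips with 3 to 60 N. Pads are 15 mm wide; open, the fingers measure 128 mm over their backs; the gripper's body (75 mm by 188 mm) begins 65 mm behind the grasp point.
Start: joints at [-1.428, 0.13, 1.488, -0, 1.523, -0.085], TCP at [0.136, -0.584, 0.219] pointing down, gripper open.
Joint ranges: [-2.96, 2.96], [-0.89, 2.26], [0.02, 2.5], [-1.34, 4.48], [0, 2.73], [-2.66, 2.66]. Speed limits (rad/s): [2.39, 2.39, 2.79, 3.14, 3.14, 3.14].

### API

Orientations are given as a rotation vector (axis times angle).
In Python, from plant import robot, eyes gives the robot as it stands. The module is installed in compiled form; this text tells all that it offers.
- The arm moves only by the tool apply_moves, never from a script. Its argument "steps" is one flat list of numbers, 7 for each row, row after row: the shift along the tool's x, y, z in units of 30 mm (1.0 is 30 mm), then the turn, a rotation vector about the tool's x, y, z in units of 6 degrees (1.0 is 6 degrees), then the opening in per cent of the stroke, from 0 (shut) to 100 (fully open). In form: [dx, dy, dz, ax, ay, az, fingers, dx, dy, dz, ax, ay, az, fingers, ...]. A call has 1 to 12 rows; each row shifts and turns the commanded pose from where the row before left it, along the tool's axes as they then stand; what a row does not reach is not made up. A row lasts 1/12 s, in which the tool goes at most 41.7 mm and 7.16 degrees, less where a joint would pass 70% of its speed; a pose out of reach is approached as far as the arm can. A call is refused whole if a number of a shift passes 1 or a number of a turn 1, either way. A call with a gripper value outside its range is refused whole. The fingers move at their own pace and stop on an object; "grip_force" is the grip in N (left out, the last holds). Time passes only in rows, so rows that do not move let the fingers close. It gives the time, the measured TCP pose, the force, the opening and the grip force at its end, in the units of the state.
- robot.read_state(): the state, without advancing time (a new reading comes with each control period).
- eyes.read_camera(name): name is "scene" or "top"; returns the picture (384x512x3 uint8, red, green, blue); there is no depth.
- eyes.calibration(name): a dict with "K" (3x3 intrinsics, pixels), "k1" (the pictures are not rectified: a ray, as slopes to the right and down, at radius r is drawn at 1 + k1 r^2 times it, then the intrinsics apply), "R" (3x3) and "t" (3): a world point X has camera coordinates R X + t. Camera axes: x right, y down, z forward; pixel columns grow to the right and rows downward; lengths in m; the calibration is good to about 2 mm. A picture is of the moment at which its call begins. calibration takes no time and is no camera call.
- robot.close_job(): hands the job in; it is judged then, once.
Trained networks look in the newest picture that a camera, given by its name, has taken for a name from the list of things; names that differ only in an ending like _2 or _b are one class to them, and where a whole thing is asked for, a point or a joint stands for the part that bears it (a point fixed in the world has none). Each returns a list of dicts, best first, with "conf" (0 to 1); they miss things now and then, are a little off and sometimes report something else, mostly with a low value. They report only what shows in the picture. A call takes as long as a camera call. They do not tell look-alikes from the thing itself.
- eyes.search_frame(camera, thing): "rect" ([left, top, width, height] in pixels, round what is visible of it).
- eyes.place_of(camera, thing): "xy" ([column, row] in pixels: a listed point, or the origin of a listed thing).
The state is a dict: "t": time; "q": joint angles; "dq": joint speeds; "joint_torque": joint torques, N m; "tool_pos": TCP position; "orientation": TCP orientation; "force": force on the tool from outside, world axes, zero at the start; "wrist_torque": the same for the moment, N m; "opening": finger opening in m; "gripper_force": force on a finger pad.
Only numpy, scipy, OpenCV 4.12 (cv2) and the standard library are available. Lean on these libraries where they do the work, as an engineer would, in place of code of your own. Each camera call takes 0.05 s, during which the arm holds its last target. There are 200 camera calls.

## Working session

There is one attempt and no reset: what is moved stays moved. The work goes in short steps, Python scripts to look and compute and a tool call to move; the robot and the scene stay as the last step left them, time stands still between calls to the robot, and variables do not carry over. Pictures are saved under pics/ and viewed, at most 10 in all, crops included, and the job is handed in when it is done.

Besides the shell and the picture viewer there is one more tool, called after "Emit:" by a JSON object that holds its "name" and its "arguments", one argument or row to a line. apply_moves: Moves the arm, as the interface text tells. Its arguments: {"type":"object","properties":{"steps":{"type":"array"},"grip_force":{"type":"number"}},"required":["steps"]}

```bash
mkdir -p pics; cat > h.py <<'E'
import numpy as np, cv2
from plant import robot, eyes
def pix(cam,X):
    c=eyes.calibration(cam);X=np.atleast_2d(X)@np.array(c['R']).T+np.array(c['t'])
    s=X[:,:2]/X[:,2:];s=s*(1+c['k1']*(s**2).sum(1,keepdims=True))
    K=np.array(c['K']);return s@K[:2,:2].T+K[:2,2]
def ray(cam,p):
    c=eyes.calibration(cam);K=np.array(c['K'])
    d=np.linalg.solve(K,[p[0],p[1],1])[:2];s=d.copy()
    for _ in range(20): s=d/(1+c['k1']*(s@s))
    R=np.array(c['R']);return -R.T@np.array(c['t']),R.T@np.r_[s,1]
def atz(cam,p,z):
    o,d=ray(cam,p);return o+d*(z-o[2])/d[2]
def snap(cam,name):
    im=eyes.read_camera(cam);cv2.imwrite('pics/'+name,im[:,:,::-1]);return im
E
python3 - <<'E'
from h import *
np.set_printoptions(precision=3,suppress=True)
for cam in('scene','top'):
    snap(cam,cam+'0.png')
    o,d=ray(cam,(256,192));print(cam,o,d)
    for n,z in(('stand',0),('drop_point',0),('stop_face',.007),('lid_slot',.153),('crank_grip',.152),('tray',0),('tray_grip',.048),('key',.11),('tin',0),('block',0),('strip',0)):
        for r in eyes.place_of(cam,n)[:3]: print(n,np.round(r['xy']),round(r['conf'],2),atz(cam,r['xy'],z))
s=robot.read_state();print(s['t'],s['orientation'],s['opening'],robot.grip_point_offset)
E
```

```text
scene [ 0.241 -0.476  0.765] [ 0.347  0.655 -0.671]
stand [305. 301.] 0.95 [ 0.572 -0.09   0.   ]
drop_point [308. 302.] 0.92 [ 0.578 -0.094  0.   ]
stop_face [330. 326.] 0.91 [ 0.582 -0.168  0.007]
lid_slot [319. 258.] 0.75 [ 0.579 -0.098  0.153]
crank_grip [255. 262.] 0.54 [ 0.468 -0.052  0.152]
crank_grip [327. 329.] 0.52 [ 0.511 -0.229  0.152]
crank_grip [306. 302.] 0.51 [ 0.507 -0.169  0.152]
tray [265. 239.] 0.93 [0.577 0.106 0.   ]
tray [190. 260.] 0.86 [0.39  0.128 0.   ]
tray [231. 351.] 0.84 [ 0.381 -0.122  0.   ]
tray_grip [244. 195.] 0.97 [0.579 0.226 0.048]
tray_grip [222. 238.] 0.95 [0.468 0.117 0.048]
tray_grip [330. 327.] 0.7 [ 0.563 -0.186  0.048]
key [168. 169.] 0.6 [0.421 0.339 0.11 ]
tin [224. 157.] 0.7 [0.621 0.454 0.   ]
block [172. 172.] 0.85 [0.457 0.459 0.   ]
strip [317. 207.] 0.84 [0.756 0.145 0.   ]
strip [311. 303.] 0.32 [ 0.582 -0.099  0.   ]
top [0.414 0.149 1.378] [ 0.128 -0.008 -0.992]
stand [329. 195.] 0.77 [ 0.582 -0.101  0.   ]
stand [268. 194.] 0.34 [0.586 0.099 0.   ]
drop_point [328. 189.] 0.83 [ 0.599 -0.099  0.   ]
stop_face [349. 197.] 0.65 [ 0.572 -0.162  0.007]
lid_slot [335. 189.] 0.61 [ 0.581 -0.092  0.153]
lid_slot [323. 194.] 0.28 [ 0.564 -0.056  0.153]
crank_grip [267. 196.] 0.66 [0.561 0.106 0.152]
crank_grip [313. 229.] 0.53 [ 0.464 -0.024  0.152]
tray [257. 256.] 0.8 [0.385 0.136 0.   ]
tray [333. 251.] 0.71 [ 0.399 -0.107  0.   ]
tray [267. 195.] 0.65 [0.581 0.102 0.   ]
tray_grip [328. 224.] 0.81 [ 0.483 -0.085  0.048]
tray_grip [229. 195.] 0.69 [0.575 0.223 0.048]
tray_grip [258. 227.] 0.6 [0.475 0.132 0.048]
tin [159. 185.] 0.67 [0.618 0.456 0.   ]
strip [254. 139.] 0.86 [0.768 0.143 0.   ]
1.2 [ 3.121  0.357 -0.   ] 0.0928984369038086 0.0188
```

View pics/scene0.png

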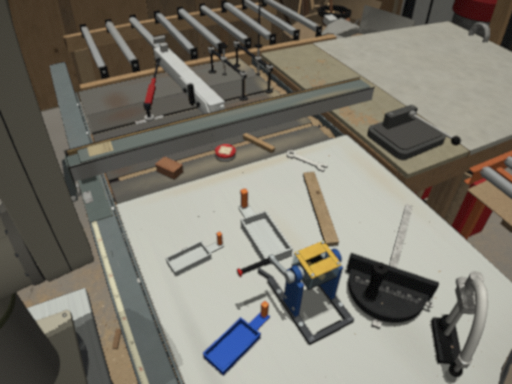

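View pics/top0.png

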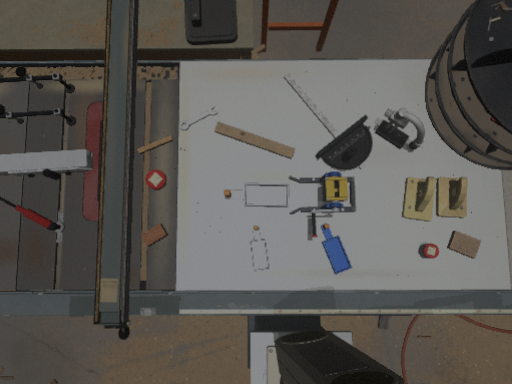

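The top view shows the large tray at about (267,195), with its orange grip at (229,194). The stand and box are at (335,190). The look-alikes are a blue tray at (335,252) and a small tray at (260,250). Next I'll overlay a model wireframe to refine the poses.

```bash
cat > ov.py <<'E'
from h import *
import sys
def T(x,y,yaw,P):
    P=np.atleast_2d(np.array(P,float)).copy();c,s=np.cos(yaw),np.sin(yaw)
    return np.c_[x+c*P[:,0]-s*P[:,1],y+s*P[:,0]+c*P[:,1],P[:,2]]
def rect(a,b,c,d,z): return [(a,c,z),(b,c,z),(b,d,z),(a,d,z),(a,c,z)]
def grip(q): return (-.103,.065*np.cos(q-.349),.13+.065*np.sin(q-.349))
def overlay(st,tr,tag,q=0):
    for cam,(u0,v0,w,h) in(('scene',(200,180,170,170)),('top',(215,165,160,80))):
        im=eyes.read_camera(cam)[v0:v0+h,u0:u0+w,::-1];k=580//max(w,h) if cam=='scene' else 5;k=max(k,3)
        im=cv2.resize(im,None,fx=k,fy=k,interpolation=cv2.INTER_CUBIC)
        g=np.array(grip(q))
        L=[(st,rect(-.052,-.040,-.025,.025,.146)),(st,rect(.040,.052,-.025,.025,.146)),(st,rect(-.04,.04,-.0725,.088,.014)),(st,rect(-.052,.052,-.088,.088,.014)),
           (st,[g-[.032,0,0],g+[.032,0,0]])]
        if tr is not None: L+=[(tr,rect(-.036,.036,-.07,.07,.028)),(tr,[(0,.125,.009),(0,.125,.065)])]
        for i,(p,P) in enumerate(L):
            c=((pix(cam,T(*p,P))-[u0,v0]+.5)*k).astype(int)
            cv2.polylines(im,[c.reshape(-1,1,2)],False,[(0,255,0),(0,255,0),(255,0,255),(0,0,255),(255,255,0),(255,0,0),(0,255,255)][i],1)
        cv2.imwrite(f'pics/{cam}_{tag}.png',im)
E
python3 - <<'E'
from ov import *
from scipy.optimize import least_squares
obs=[];loc={'stand':(0,0,0),'stop_face':(0,-.0725,.007),'lid_slot':(0,0,.153),'crank_grip':grip(0),'drop_point':(0,0,0)}
tl={'tray':(0,0,0),'tray_grip':(0,.125,.048)}
def near(cam,n,X,r=14):
    for d in eyes.place_of(cam,n):
        if np.hypot(*(np.array(d['xy'])-pix(cam,X)[0]))<r: return np.array(d['xy'])
def fit(loc,g):
    O=[]
    for cam in('scene','top'):
        for n,P in loc.items():
            for _ in range(2):
                p=near(cam,n,T(*g,P))
                if p is not None:O.append((cam,P,p))
    f=lambda v:np.concatenate([pix(c,T(*v,P))[0]-p for c,P,p in O])
    r=least_squares(f,g,loss='soft_l1',x_scale=[.01,.01,.1]);print(r.x,np.round(r.fun.reshape(-1,2),1).tolist());return r.x
st=fit(loc,[.58,-.097,0.]);tr=fit(tl,[.578,.104,0.]);overlay(st,tr,'f1')
E
```

```text
[ 0.5802397  -0.09430981 -0.03695546] [[4.3, 0.2], [4.3, 0.2], [-2.0, 0.4], [-2.0, 0.4], [-0.4, -1.6], [-0.4, -1.6], [-0.2, 3.6], [-0.2, 3.6], [1.0, -0.3], [1.0, -0.3], [-1.9, 0.7], [-1.9, 0.7], [1.4, -1.6], [1.4, -1.6], [0.9, 0.3], [0.9, 0.3], [-0.4, -4.7], [-0.4, -4.7], [-1.2, 5.9], [-1.2, 5.9]]
[0.57819152 0.10186479 0.00594415] [[1.3, 1.1], [1.3, 1.1], [-0.6, -0.1], [-0.6, -0.1], [-0.0, 0.7], [-0.0, 0.7], [-1.3, -0.7], [-1.3, -0.7]]
```

View pics/scene_f1.png

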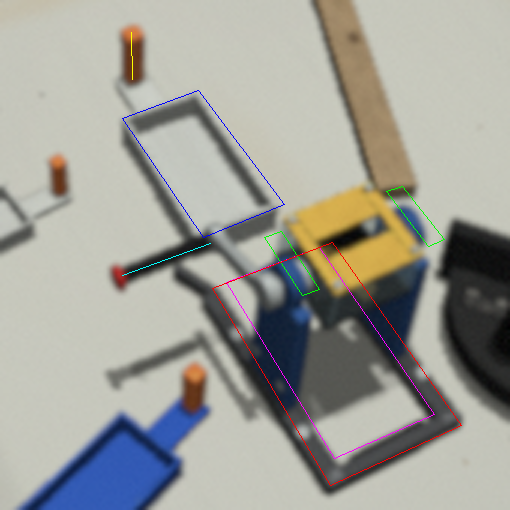

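View pics/top_f1.png

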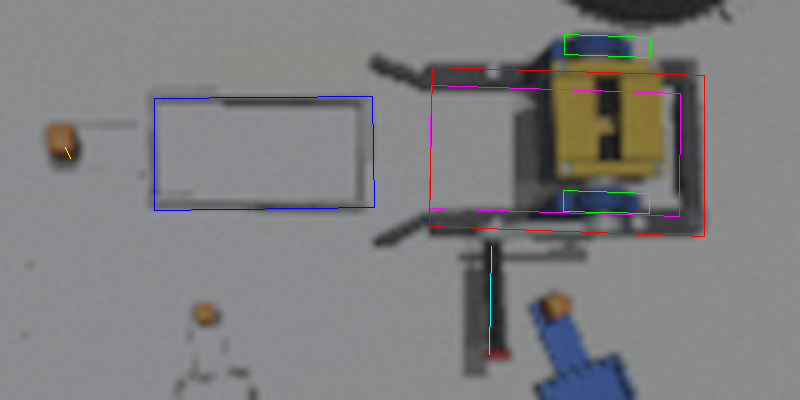

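The scene overlay fits the stand base and the tray rim. The top overlay suggests the stand's yaw and y are slightly off. I'll refine them with the colour blobs: yellow lid, red knob and orange grip.

```bash
python3 - <<'E'
from ov import *
from scipy.optimize import least_squares
np.set_printoptions(precision=4,suppress=True)
st0=[.580,-.094,-.02];tr0=[.578,.102,.006]
def blob(cam,X,lo,hi,r):
    im=eyes.read_camera(cam);h=cv2.cvtColor(im,cv2.COLOR_RGB2HSV);m=cv2.inRange(h,lo,hi)
    if lo[0]==0: m|=cv2.inRange(h,(170,lo[1],lo[2]),(180,255,255))
    u,v=pix(cam,X)[0];yy,xx=np.nonzero(m);k=np.hypot(xx-u,yy-v)<r
    p=np.c_[xx[k],yy[k]].astype(np.float32);print(cam,len(p),p.mean(0),p.min(0),p.max(0),cv2.minAreaRect(p));return p.mean(0),p
out={}
for cam in('scene','top'):
    out[cam,'lid']=blob(cam,T(*st0,(0,0,.153)),(18,110,60),(35,255,255),32 if cam=='scene' else 16)
    g=np.array(grip(0));out[cam,'knob']=blob(cam,T(*st0,g-[.036,0,0]),(0,110,50),(8,255,255),12 if cam=='scene' else 7)
    out[cam,'post']=blob(cam,T(*tr0,(0,.125,.05)),(3,110,50),(17,255,255),14 if cam=='scene' else 8)
for cam in('scene','top'):
    print(cam,'lid',atz(cam,out[cam,'lid'][0],.153),'knob',atz(cam,out[cam,'knob'][0],.108),'post top',atz(cam,out[cam,'post'][0],.05 if cam=='scene' else .062))
    e=np.array([atz(cam,p,.153)[:2] for p in out[cam,'lid'][1]],np.float32);print('lid rect',cv2.minAreaRect(e*1000))
E
```

```text
scene 865 [317.1237 259.578 ] [296. 242.] [338. 278.] ((317.5000305175781, 259.0000305175781), (31.752166748046875, 34.882659912109375), 63.43495178222656)
scene 25 [239.96 271.68] [238. 269.] [242. 275.] ((240.0, 272.0), (6.0, 4.0), 90.0)
scene 92 [243.8261 197.2391] [241. 189.] [246. 206.] ((243.5, 197.5), (17.0, 5.0), 90.0)
top 405 [335.8766 188.1457] [325. 177.] [347. 200.] ((336.0, 188.5), (23.0, 22.0), 90.0)
top 6 [314.  235.5] [313. 235.] [315. 236.] ((314.0, 235.5), (1.0, 2.0), 90.0)
top 26 [227.0385 192.4615] [225. 190.] [229. 195.] ((227.0, 192.5), (5.0, 4.0), 90.0)
scene lid [ 0.5747 -0.0991  0.153 ] knob [ 0.4463 -0.0287  0.108 ] post top [0.574  0.2177 0.05  ]
lid rect ((577.419921875, -98.1215591430664), (68.00931549072266, 72.3909912109375), 89.61515808105469)
top lid [ 0.5825 -0.093   0.153 ] knob [ 0.4471 -0.0329  0.108 ] post top [0.5829 0.2286 0.062 ]
lid rect ((581.5732421875, -93.71395874023438), (64.15760803222656, 67.39276885986328), 89.7208023071289)
```

Emit:
{"name": "apply_moves", "arguments": {
  "steps": [0,0,0,0,0,-1,100,0,0,0,0,0,-1,100,0,0,0,0,0,-1,100,0,0,0,0,0,-1,100,0,0,0,0,0,-1,100,0,0,0,0,0,-1,100,0,0,0,0,0,-1,100,0,0,0,0,0,-1,100,0,0,0,0,0,-1,100,0,0,0,0,0,-1,100,0,0,0,0,0,-1,100,0,0,0,0,0,-1,100],
  "grip_force": 40
}}

```text
t: 4.0
tool_pos: [0.1355, -0.5845, 0.2186]
orientation: [2.31, 2.129, -0.0]
force: [-0.0, 0.1, -0.2]
opening: 0.093
gripper_force: 0.0
```

Emit:
{"name": "apply_moves", "arguments": {
  "steps": [0,0,0,0,0,-0.75,100,1,0.5,0,0,0,0,100,1,0.5,0,0,0,0,100,1,0.5,0,0,0,0,100,1,0.5,0,0,0,0,100,1,0.5,0,0,0,0,100,1,0.5,0,0,0,0,100,1,0.5,0,0,0,0,100,1,0.5,0,0,0,0,100,1,0.5,0,0,0,0,100,1,0.5,0,0,0,0,100,1,0.5,0,0,0,0,100]
}}

```text
t: 5.0
tool_pos: [0.3035, -0.2544, 0.2188]
orientation: [2.23, 2.212, 0.0]
force: [1.1, 0.6, 0.9]
opening: 0.0932
gripper_force: 0.0
```

Emit:
{"name": "apply_moves", "arguments": {
  "steps": [1,0.5,0,0,0,0,100,1,0.6,0,0,0,0,100,1,0.6,0,0,0,0,100,1,0.6,0,0,0,0,100,1,0.6,0,0,0,0,100,1,0.6,0,0,0,0,100,1,0.6,0,0,0,0,100,1,0.6,0,0,0,0,100,1,0.6,0,0,0,0,100,1,0.6,0,0,0,0,100,1,0.6,0,0,0,0,100,1,0.6,0,0,0,0,100]
}}

```text
t: 6.0
tool_pos: [0.5196, 0.1044, 0.2187]
orientation: [2.229, 2.213, 0.001]
force: [0.5, -1.3, -0.1]
opening: 0.0929
gripper_force: 0.0
```

Emit:
{"name": "apply_moves", "arguments": {
  "steps": [1,0.5,0,0,0,0,100,1,0.5,0,0,0,0,100,1,0.5,0,0,0,0,100,1,0.45,0,0,0,0,100,0.1,0,0.7,0,0,0,100,0,0,0.8,0,0,0,100,0,0,0.8,0,0,0,100,0,0,0.8,0,0,0,100,0,0,0.8,0,0,0,100,0,0,0.8,0,0,0,100,0,0,0.8,0,0,0,100,0,0,0.7,0,0,0,100]
}}

```text
t: 7.0
tool_pos: [0.5778, 0.2249, 0.0309]
orientation: [-2.23, -2.212, 0.001]
force: [-0.7, -0.9, -0.1]
opening: 0.0931
gripper_force: 0.0
```

```bash
python3 - <<'E'
from ov import *
s=robot.read_state();print(s['tool_pos'],s['force'])
overlay([.580,-.094,-.012],[.578,.102,-.004],'g1')
E
```

```text
[0.57782178 0.22490588 0.03092407] [-0.66091314 -0.86922827 -0.05802261]
```

View pics/scene_g1.png

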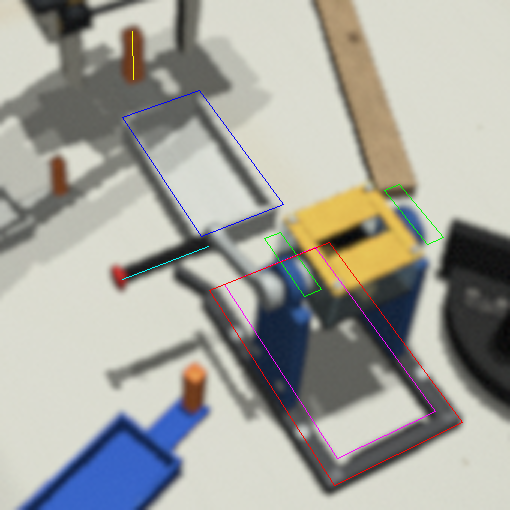

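The post (130,55) stands between the fingers, so I'll close on it.

Emit:
{"name": "apply_moves", "arguments": {
  "steps": [0,0,0,0,0,0,0,0,0,0,0,0,0,0,0,0,0,0,0,0,0,0,0,0,0,0,0,0,0,0,0,0,0,0,0,0,0,0,0,0,0,0,0,0,0,0,0,0,0,0,0,0,0,0,0,0],
  "grip_force": 40
}}

```text
t: 7.77
tool_pos: [0.5785, 0.2251, 0.0328]
orientation: [2.23, 2.213, 0.0]
force: [0.2, 0.1, 0.0]
opening: 0.0444
gripper_force: 0.0
```

```bash
python3 - <<'E'
from ov import *
s=robot.read_state();print(s['tool_pos'],s['orientation'],s['force'],s['opening'],s['gripper_force'])
for c in('scene','top'):
    eyes.read_camera(c)
    for n,z in(('tray',0),('tray_grip',.048),('stop_face',.007),('drop_point',0)):
        print(c,n,[np.round(atz(c,r['xy'],z)[:2],3) for r in eyes.place_of(c,n)])
E
```

```text
[0.57845145 0.22506913 0.03283104] [2.23008523e+00 2.21265232e+00 3.45699927e-04] [0.21398055 0.13954969 0.00995436] 0.04438757149878405 0.0
scene tray [array([0.581, 0.091]), array([ 0.383, -0.117]), array([0.396, 0.127])]
scene tray_grip [array([0.583, 0.243]), array([0.47 , 0.131]), array([ 0.474, -0.083]), array([0.434, 0.399])]
scene stop_face [array([ 0.574, -0.172])]
scene drop_point [array([ 0.583, -0.097])]
top tray [array([0.58 , 0.097]), array([ 0.402, -0.122])]
top tray_grip [array([ 0.479, -0.076]), array([0.577, 0.222]), array([0.58 , 0.095]), array([0.481, 0.142])]
top stop_face [array([ 0.578, -0.154])]
top drop_point [array([ 0.594, -0.104])]
```

Emit:
{"name": "apply_moves", "arguments": {
  "steps": [0,0,0,0,0,0,0,0,0,0,0,0,0,0,0,0,0,0,0,0,0,0,0,0,0,0,0,0,0,0,0,0,0,0,0,0,0,0,0,0,0,0]
}}

```text
t: 8.77
tool_pos: [0.5783, 0.2251, 0.0326]
orientation: [-2.23, -2.213, 0.0]
force: [-0.4, -0.4, -1.3]
opening: 0.0176
gripper_force: 40.0
```

Emit:
{"name": "apply_moves", "arguments": {
  "steps": [-0.4,0.05,0,0,0,0,0,-0.5,0.05,0,0,0,0,0,-0.5,0,0,0,0,0,0,-0.5,0,0,0,0,0,0,-0.5,0,0,0,0,0,0,-0.5,0,0,0,0,0,0,-0.3,0,0,0,0,0,0,0,0,0,0,0,0,0]
}}

```text
t: 9.43
tool_pos: [0.5806, 0.1263, 0.0326]
orientation: [2.233, 2.21, -0.001]
force: [0.7, -0.0, -1.5]
opening: 0.0175
gripper_force: 40.0
```

```bash
python3 - <<'E'
from ov import *
s=robot.read_state();p=s['tool_pos'];print(p,s['force'],s['wrist_torque'])
overlay([.580,-.094,-.012],[p[0]-.001,p[1]-.125,-.007],'g2')
E
```

```text
[0.58062454 0.12633833 0.03261682] [ 0.69524703 -0.01354639 -1.54120174] [ 0.04973745 -0.12483697 -0.00245145]
```

View pics/scene_g2.png

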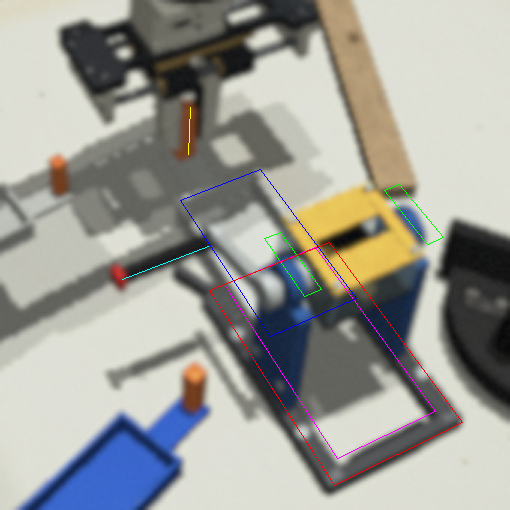

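The tray front is in the lane without any contact force.

Emit:
{"name": "apply_moves", "arguments": {
  "steps": [-0.5,0,0,0,0,0,0,-0.5,0,0,0,0,0,0,-0.5,0,0,0,0,0,0,-0.5,0,0,0,0,0,0,-0.4,0,0,0,0,0,0,-0.3,0,0,0,0,0,0,-0.1,0,0,0,0,0,0,-0.1,0,0,0,0,0,0,0,0,0,0,0,0,0]
}}

```text
t: 10.28
tool_pos: [0.58, 0.042, 0.0326]
orientation: [-2.23, -2.213, 0.0]
force: [-0.3, -0.7, -1.7]
opening: 0.0178
gripper_force: 40.0
```

Emit:
{"name": "apply_moves", "arguments": {
  "steps": [-0.1,0,0,0,0,0,0,-0.1,0,0,0,0,0,0,-0.1,0,0,0,0,0,0,0,0,0,0,0,0,0]
}}

```text
t: 10.62
tool_pos: [0.5799, 0.0327, 0.0326]
orientation: [2.23, 2.213, -0.0]
force: [0.2, 0.8, -0.7]
opening: 0.0177
gripper_force: 40.0
```

Emit:
{"name": "apply_moves", "arguments": {
  "steps": [-0.1,0,0,0,0,0,0,0,0,0,0,0,0,0]
}}

```text
t: 10.78
tool_pos: [0.5798, 0.0297, 0.0326]
orientation: [2.23, 2.213, -0.0]
force: [0.3, -0.1, -1.6]
opening: 0.0181
gripper_force: 40.0
```

Emit:
{"name": "apply_moves", "arguments": {
  "steps": [-0.08,0,0,0,0,0,0,0,0,0,0,0,0,0]
}}

```text
t: 10.95
tool_pos: [0.5798, 0.0273, 0.0326]
orientation: [2.23, 2.213, -0.0]
force: [0.1, -0.4, -1.2]
opening: 0.0176
gripper_force: 40.0
```

Emit:
{"name": "apply_moves", "arguments": {
  "steps": [-0.1,0,0,0,0,0,0,0,0,0,0,0,0,0]
}}

```text
t: 11.12
tool_pos: [0.5797, 0.0255, 0.0328]
orientation: [-2.229, -2.212, -0.002]
force: [-1.0, 5.6, 1.5]
opening: 0.0177
gripper_force: 40.0
```

Emit:
{"name": "apply_moves", "arguments": {
  "steps": [-0.07,0,0,0,0,0,0,0,0,0,0,0,0,0]
}}

```text
t: 11.28
tool_pos: [0.5797, 0.0253, 0.0331]
orientation: [-2.227, -2.211, -0.005]
force: [-2.9, 13.4, 3.0]
opening: 0.0174
gripper_force: 40.0
```

The tray is against the stop: y stalled at 0.0255 with rising force, close to what I predicted. I'll release and check it.

Emit:
{"name": "apply_moves", "arguments": {
  "steps": [0,0,0,0,0,0,60,0,0,0,0,0,0,60,0,0,0,0,0,0,60,0,0,0,0,0,0,60,0,0,0,0,0,0,60,0,0,0,0,0,0,60,0,0,-0.8,0,0,0,60,0,0,-1,0,0,0,60,0,0,-1,0,0,0,60,0,0,-1,0,0,0,60,0,0,-1,0,0,0,60,0,0,-1,0,0,0,60]
}}

```text
t: 12.28
tool_pos: [0.5795, 0.0224, 0.2081]
orientation: [2.23, 2.212, -0.0]
force: [0.7, -0.6, -0.5]
opening: 0.0555
gripper_force: 0.0
```

```bash
python3 - <<'E'
from ov import *
s=robot.read_state();p=s['tool_pos'];print(p,s['q'],s['force'],s['opening'])
overlay([.580,-.095,-.012],[.579,-.0975,-.008],'g3')
E
```

```text
[0.5795473  0.02239032 0.20812231] [-4.97086037e-02  8.13941405e-02  1.55984623e+00 -1.08131824e-04
  1.50030521e+00 -4.16808649e-02] [ 0.70277264 -0.64457661 -0.51972978] 0.055502051204272644
```

View pics/scene_g3.png

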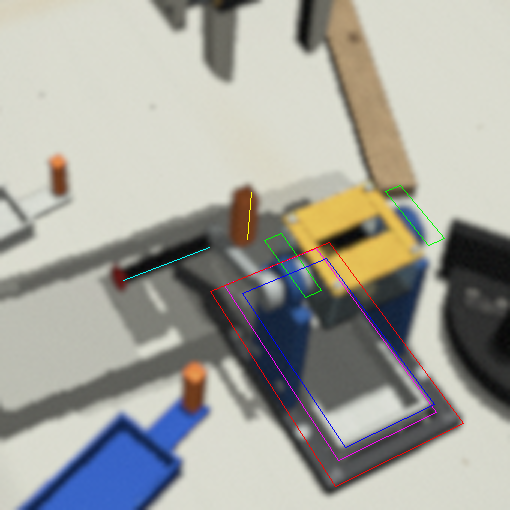

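```bash
python3 - <<'E'
from ov import *
im=eyes.read_camera('scene')[235:350,260:365,::-1]
cv2.imwrite('pics/z.png',cv2.resize(im,None,fx=5,fy=5,interpolation=cv2.INTER_CUBIC))
for cam in('scene','top'):
    im=eyes.read_camera(cam);h=cv2.cvtColor(im,cv2.COLOR_RGB2HSV);m=cv2.inRange(h,(3,110,40),(17,255,255))
    u,v=pix(cam,(.579,.028,.05))[0];yy,xx=np.nonzero(m);k=np.hypot(xx-u,yy-v)<(14 if cam=='scene' else 8)
    p=[xx[k].mean(),yy[k].mean()];print(cam,k.sum(),p,atz(cam,p,.05 if cam=='scene' else .062))
    for n,z in(('tray',0),('tray_grip',.048)):
        print(n,[np.round(atz(cam,r['xy'],z)[:2],3) for r in eyes.place_of(cam,n)])
E
```

```text
scene 139 [np.float64(280.7769784172662), np.float64(252.20143884892087)] [0.56927312 0.01876505 0.05      ]
tray [array([0.393, 0.115]), array([ 0.575, -0.09 ]), array([ 0.381, -0.123])]
tray_grip [array([ 0.469, -0.085]), array([0.466, 0.13 ]), array([0.581, 0.036]), array([0.5  , 0.016])]
top 0 [np.float64(nan), np.float64(nan)] [nan nan nan]
tray [array([ 0.399, -0.118]), array([0.393, 0.14 ]), array([ 0.588, -0.1  ])]
tray_grip [array([ 0.48 , -0.085]), array([0.474, 0.146])]<stdin>:7: RuntimeWarning: Mean of empty slice.
  ret = ret.dtype.type(ret / rcount)
```

View pics/z.png

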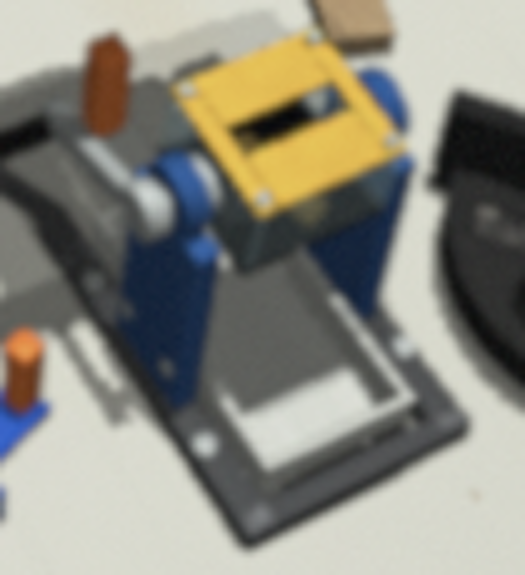

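The tray rim lies parallel to the stop bar and right up to it, from (265,470) to (415,400) in the crop, so the tray is home. Next is the crank: turn the tool 90° and go over the handle.

Emit:
{"name": "apply_moves", "arguments": {
  "steps": [0,0,0,0,0,1,60,0,0,0,0,0,1,60,0,0,0,0,0,1,60,0,0,0,0,0,1,60,0,0,0,0,0,1,60,0,0,0,0,0,1,60,0,0,0,0,0,1,60,0,0,0,0,0,1,60,0,0,0,0,0,1,60,0,0,0,0,0,1,60,0,0,0,0,0,1,60,0,0,0,0,0,1,60]
}}

```text
t: 13.73
tool_pos: [0.5792, 0.0226, 0.2054]
orientation: [-3.106, -0.471, 0.003]
force: [-0.8, -0.6, -0.7]
opening: 0.0559
gripper_force: 0.0
```

Emit:
{"name": "apply_moves", "arguments": {
  "steps": [0,0,0,0,0,1,60,0,0,0,0,0,1,60,0,0,0,0,0,1,60,-0.8,0.4,0,0,0,0,60,-0.8,0.4,0,0,0,0,60,-0.8,0.5,0,0,0,0,60,-0.8,0.5,0,0,0,0,60,-0.2,0,0,0,0,0,60,0,0,0,0,0,0,60]
}}

```text
t: 14.48
tool_pos: [0.476, -0.031, 0.206]
orientation: [-3.141, 0.015, 0.002]
force: [-0.4, 1.3, -0.5]
opening: 0.0557
gripper_force: 0.0
```

Emit:
{"name": "apply_moves", "arguments": {
  "steps": [0,0,0.8,0,0,0,60,0,0,0.8,0,0,0,60,0,0,0.8,0,0,0,60,0,0,0.8,0,0,0,60,0,0,0.7,0,0,0,60,0,0,0,0,0,0,0,0,0,0,0,0,0,0,0,0,0,0,0,0,0,0,0,0,0,0,0,0,0,0,0,0,0,0,0,0,0,0,0,0,0,0,0,0,0,0,0,0,0],
  "grip_force": 20
}}

```text
t: 15.48
tool_pos: [0.478, -0.0308, 0.0906]
orientation: [3.141, -0.012, 0.003]
force: [-0.6, -0.3, 0.3]
opening: 0.0133
gripper_force: 0.0
```

Emit:
{"name": "apply_moves", "arguments": {
  "steps": [0,0,0,0,0,0,0,0,0,0,0,0,0,0,0,0,0,0,0,0,0]
}}

```text
t: 15.73
tool_pos: [0.478, -0.0313, 0.0902]
orientation: [3.141, -0.013, 0.002]
force: [0.1, -3.7, 2.8]
opening: 0.0112
gripper_force: 20.0
```

```bash
cat > arc.py <<'E'
import numpy as np
def rows(q0,q1,n):
    t=np.linspace(q0,q1,n+1)-.349
    y=65*np.cos(t)/30;z=65*np.sin(t)/30
    for q,a,b in zip(t[1:]+.349,-np.diff(y),-np.diff(z)): print(round(q,2),round(a,2),round(b,2))
E
python3 -c "
from arc import *
rows(0,2.4,12);print();rows(2.4,3.8,14)"
```

```text
0.2 -0.11 -0.42
0.4 -0.02 -0.43
0.6 0.07 -0.43
0.8 0.15 -0.41
1.0 0.23 -0.37
1.2 0.3 -0.32
1.4 0.35 -0.25
1.6 0.4 -0.18
1.8 0.42 -0.09
2.0 0.43 -0.01
2.2 0.43 0.08
2.4 0.4 0.16

2.5 0.19 0.11
2.6 0.17 0.13
2.7 0.16 0.14
2.8 0.15 0.16
2.9 0.13 0.17
3.0 0.11 0.19
3.1 0.09 0.2
3.2 0.07 0.2
3.3 0.05 0.21
3.4 0.03 0.21
3.5 0.01 0.22
3.6 -0.01 0.22
3.7 -0.03 0.21
3.8 -0.06 0.21
```

Emit:
{"name": "apply_moves", "arguments": {
  "steps": [-0.11,-0.11,-0.42,0,0,0,0,0,-0.02,-0.43,0,0,0,0]
}}

```text
t: 15.9
tool_pos: [0.477, -0.0294, 0.1168]
orientation: [3.136, -0.013, 0.011]
force: [13.9, -24.6, -5.7]
opening: 0.0114
gripper_force: 20.1
```

I slipped an unwanted x shift into the first row, and the axle's y estimate looks about 2.5 mm off. I'll correct both.

Emit:
{"name": "apply_moves", "arguments": {
  "steps": [0.11,0.09,0,0,0,0,0,0,0,0,0,0,0,0]
}}

```text
t: 16.07
tool_pos: [0.477, -0.0296, 0.1155]
orientation: [-3.141, 0.013, 0.002]
force: [-1.6, -2.4, 0.7]
opening: 0.0113
gripper_force: 20.0
```

Emit:
{"name": "apply_moves", "arguments": {
  "steps": [0,0.07,-0.43,0,0,0,0,0,0.15,-0.41,0,0,0,0,0,0.23,-0.37,0,0,0,0,0,0.3,-0.32,0,0,0,0]
}}

```text
t: 16.4
tool_pos: [0.4772, -0.0542, 0.1597]
orientation: [3.138, -0.013, -0.0]
force: [12.6, -15.1, -23.5]
opening: 0.0116
gripper_force: 20.1
```

Emit:
{"name": "apply_moves", "arguments": {
  "steps": [0,0,0,0,0,0,0,0,0,0,0,0,0,0]
}}

```text
t: 16.57
tool_pos: [0.4773, -0.0541, 0.1597]
orientation: [3.139, -0.015, 0.0]
force: [6.9, -10.4, -13.0]
opening: 0.011
gripper_force: 20.0
```

```bash
python3 -c "
from arc import *
rows(1.25,2.45,8)"
```

```text
1.4 0.27 -0.18
1.55 0.29 -0.14
1.7 0.31 -0.09
1.85 0.32 -0.05
2.0 0.32 0.0
2.15 0.32 0.05
2.3 0.31 0.1
2.45 0.29 0.14
```

Emit:
{"name": "apply_moves", "arguments": {
  "steps": [0,0.04,0.04,0,0,0,0,0,0,0,0,0,0,0]
}}

```text
t: 16.73
tool_pos: [0.4773, -0.0536, 0.1591]
orientation: [3.141, -0.013, 0.0]
force: [4.4, -4.5, -6.0]
opening: 0.0112
gripper_force: 20.0
```

Emit:
{"name": "apply_moves", "arguments": {
  "steps": [0,0.28,-0.16,0,0,0,0,0,0.29,-0.13,0,0,0,0,0,0.31,-0.09,0,0,0,0,0,0.32,-0.05,0,0,0,0,0,0,0,0,0,0,0]
}}

```text
t: 17.15
tool_pos: [0.4776, -0.0905, 0.173]
orientation: [3.141, -0.013, 0.003]
force: [6.3, -1.3, -1.6]
opening: 0.0113
gripper_force: 20.0
```

Emit:
{"name": "apply_moves", "arguments": {
  "steps": [0.02,0.32,0.01,0,0,0,0,0,0.32,0.05,0,0,0,0,0,0.31,0.1,0,0,0,0,0,0.29,0.14,0,0,0,0,0,0,0,0,0,0,0]
}}

```text
t: 17.57
tool_pos: [0.478, -0.1283, 0.1633]
orientation: [3.141, -0.014, 0.003]
force: [8.8, -0.6, -2.4]
opening: 0.0112
gripper_force: 20.0
```

```bash
python3 -c "
from arc import *
rows(2.45,3.75,13)"
```

```text
2.55 0.18 0.12
2.65 0.17 0.14
2.75 0.15 0.15
2.85 0.14 0.17
2.95 0.12 0.18
3.05 0.1 0.19
3.15 0.08 0.2
3.25 0.06 0.21
3.35 0.04 0.21
3.45 0.02 0.22
3.55 -0.0 0.22
3.65 -0.02 0.22
3.75 -0.05 0.21
```

Emit:
{"name": "apply_moves", "arguments": {
  "steps": [0.03,0.18,0.12,0,0,0,0,0,0.17,0.14,0,0,0,0,0,0.15,0.15,0,0,0,0,0,0.14,0.17,0,0,0,0,0,0.12,0.18,0,0,0,0,0,0.1,0.19,0,0,0,0,0,0.08,0.2,0,0,0,0,0,0,0,0,0,0,0]
}}

```text
t: 18.23
tool_pos: [0.4783, -0.1558, 0.1282]
orientation: [3.14, -0.013, 0.002]
force: [6.6, -5.1, -0.1]
opening: 0.0115
gripper_force: 20.0
```

Emit:
{"name": "apply_moves", "arguments": {
  "steps": [0,0.06,0.21,0,0,0,0,0,0.04,0.21,0,0,0,0,0,0.02,0.22,0,0,0,0,0,0,0.22,0,0,0,0,0,-0.02,0.22,0,0,0,0,0,0,0,0,0,0,0]
}}

```text
t: 18.73
tool_pos: [0.4783, -0.1577, 0.0952]
orientation: [3.141, -0.012, 0.002]
force: [9.3, -4.9, -2.9]
opening: 0.0113
gripper_force: 20.0
```

```bash
cat > look.py <<'E'
from ov import *
for c in('scene','top'):
    eyes.read_camera(c)
    for n in('key','key_mid'):
        print(c,n,[(np.round(r['xy']).tolist(),round(r['conf'],2),np.round(atz(c,r['xy'],.009),3).tolist()) for r in eyes.place_of(c,n)[:3]])
im=eyes.read_camera('scene');cv2.imwrite('pics/k.png',cv2.resize(im[220:350,240:370,::-1],None,fx=4,fy=4,interpolation=cv2.INTER_CUBIC))
E
python3 look.py
```

```text
scene key []
scene key_mid []
top key [([292.0, 196.0], 0.26, [0.577, 0.022, 0.009])]
top key_mid []
```

Emit:
{"name": "apply_moves", "arguments": {
  "steps": [0,0.04,-0.22,0,0,0,0,0,0,-0.22,0,0,0,0,0,-0.02,-0.22,0,0,0,0,0,-0.04,-0.21,0,0,0,0,0,-0.06,-0.21,0,0,0,0,0,-0.08,-0.2,0,0,0,0,0,-0.1,-0.19,0,0,0,0,0,-0.12,-0.18,0,0,0,0,0,-0.14,-0.17,0,0,0,0,0,-0.15,-0.15,0,0,0,0,0,-0.17,-0.14,0,0,0,0,0,0,0,0,0,0,0]
}}

```text
t: 20.08
tool_pos: [0.4781, -0.1323, 0.1604]
orientation: [3.141, -0.012, 0.0]
force: [1.3, -3.6, 6.3]
opening: 0.0114
gripper_force: 20.0
```

Emit:
{"name": "apply_moves", "arguments": {
  "steps": [0,0,0,0,0,0,0,0,0,0,0,0,0,0]
}}

```text
t: 20.25
tool_pos: [0.4781, -0.1329, 0.16]
orientation: [3.141, -0.012, 0.0]
force: [1.9, -3.8, 6.6]
opening: 0.0113
gripper_force: 20.0
```

```bash
python3 look.py
```

```text
scene key []
scene key_mid []
top key [([316.0, 196.0], 0.63, [0.576, -0.058, 0.009]), ([320.0, 199.0], 0.2, [0.568, -0.068, 0.009])]
top key_mid [([315.0, 197.0], 0.58, [0.574, -0.053, 0.009])]
```

View pics/k.png

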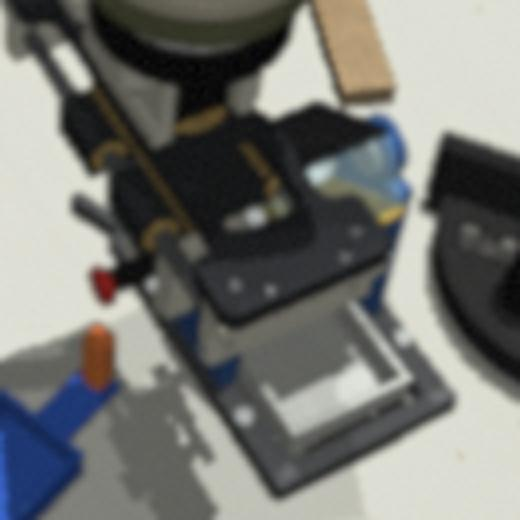

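The top camera now reports the key at (316,196), which would be inside the tray's +y half. I'll rock once more to see whether that stays put.

Emit:
{"name": "apply_moves", "arguments": {
  "steps": [0,0.17,0.14,0,0,0,0,0,0.16,0.15,0,0,0,0,0,0.14,0.17,0,0,0,0,0,0.12,0.18,0,0,0,0,0,0.1,0.19,0,0,0,0,0,0.08,0.2,0,0,0,0,0,0.06,0.21,0,0,0,0,0,0.04,0.21,0,0,0,0,0,0.02,0.22,0,0,0,0,0,0,0.22,0,0,0,0,0,-0.02,0.22,0,0,0,0,0,0,0,0,0,0,0]
}}

```text
t: 21.6
tool_pos: [0.4783, -0.1577, 0.0949]
orientation: [-3.14, 0.012, -0.002]
force: [10.6, 1.3, -1.7]
opening: 0.011
gripper_force: 20.0
```

```bash
python3 look.py
```

```text
scene key []
scene key_mid [([308.0, 304.0], 0.61, [0.57, -0.102, 0.009])]
top key [([312.0, 196.0], 0.37, [0.578, -0.045, 0.009])]
top key_mid [([317.0, 199.0], 0.63, [0.568, -0.058, 0.009]), ([161.0, 183.0], 0.18, [0.622, 0.449, 0.009])]
```

Emit:
{"name": "apply_moves", "arguments": {
  "steps": [0,0.02,-0.22,0,0,0,0,0,0,-0.22,0,0,0,0,0,-0.02,-0.22,0,0,0,0,0,-0.04,-0.21,0,0,0,0,0,-0.06,-0.21,0,0,0,0,0,-0.08,-0.2,0,0,0,0,0,-0.1,-0.19,0,0,0,0,0,-0.12,-0.18,0,0,0,0,0,-0.14,-0.17,0,0,0,0,0,-0.15,-0.15,0,0,0,0,0,-0.17,-0.14,0,0,0,0,0,0,0,0,0,0,0]
}}

```text
t: 22.95
tool_pos: [0.4781, -0.1327, 0.1602]
orientation: [3.141, -0.012, 0.0]
force: [2.0, -3.4, 6.8]
opening: 0.0113
gripper_force: 20.0
```

```bash
python3 look.py; python3 - <<'E'
from ov import *
im=eyes.read_camera('top')[170:220,285:365,::-1];cv2.imwrite('pics/kt.png',cv2.resize(im,None,fx=8,fy=8,interpolation=cv2.INTER_CUBIC))
print(eyes.search_frame('top','key')[:2])
E
```

```text
scene key []
scene key_mid []
top key [([314.0, 195.0], 0.49, [0.58, -0.05, 0.009])]
top key_mid [([319.0, 198.0], 0.37, [0.572, -0.066, 0.009])]
[{'rect': [315.9, 188.5, 6.8, 12.2], 'conf': 0.45}]
```

View pics/kt.png

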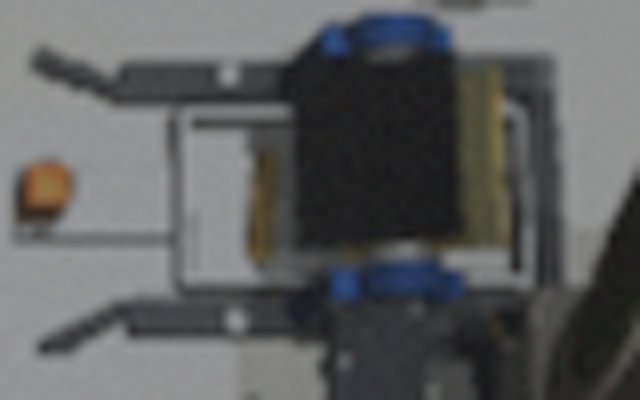

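The brass bar shows at (263,205) in the crop, outside the box's outline, and stayed there through the rocking. So the key is lying in the tray. Now I'll swing the box back.

```bash
python3 -c "
from arc import *
rows(2.55,0.05,20)"
```

```text
2.42 -0.23 -0.15
2.3 -0.24 -0.12
2.17 -0.26 -0.08
2.05 -0.27 -0.05
1.92 -0.27 -0.02
1.8 -0.27 0.02
1.67 -0.27 0.05
1.55 -0.26 0.08
1.42 -0.25 0.11
1.3 -0.23 0.14
1.17 -0.21 0.17
1.05 -0.19 0.2
0.92 -0.16 0.22
0.8 -0.13 0.24
0.67 -0.1 0.25
0.55 -0.07 0.26
0.42 -0.04 0.27
0.3 -0.0 0.27
0.17 0.03 0.27
0.05 0.06 0.26
```

Emit:
{"name": "apply_moves", "arguments": {
  "steps": [-0.02,-0.23,-0.17,0,0,0,0,0,-0.24,-0.12,0,0,0,0,0,-0.26,-0.08,0,0,0,0,0,-0.27,-0.05,0,0,0,0,0,-0.27,-0.02,0,0,0,0,0,-0.27,0.02,0,0,0,0,0,-0.27,0.05,0,0,0,0,0,-0.26,0.08,0,0,0,0,0,0,0,0,0,0,0]
}}

```text
t: 24.15
tool_pos: [0.4773, -0.0686, 0.1677]
orientation: [-3.14, 0.01, 0.002]
force: [1.5, 2.9, 3.8]
opening: 0.0111
gripper_force: 20.0
```

Emit:
{"name": "apply_moves", "arguments": {
  "steps": [0,-0.25,0.12,0,0,0,0,0,-0.23,0.14,0,0,0,0,0,-0.21,0.17,0,0,0,0,0,-0.19,0.2,0,0,0,0,0,-0.16,0.22,0,0,0,0,0,-0.13,0.24,0,0,0,0,0,-0.1,0.25,0,0,0,0,0,-0.07,0.26,0,0,0,0,0,0,0,0,0,0,0]
}}

```text
t: 24.9
tool_pos: [0.477, -0.0299, 0.1182]
orientation: [-3.141, 0.012, 0.005]
force: [-2.5, 0.0, -1.0]
opening: 0.0116
gripper_force: 20.0
```

Emit:
{"name": "apply_moves", "arguments": {
  "steps": [0,-0.02,0.27,0,0,0,0,0,0.01,0.27,0,0,0,0,0,0.04,0.26,0,0,0,0,0,0.06,0.2,0,0,0,0,0,0,0,0,0,0,0]
}}

```text
t: 25.32
tool_pos: [0.477, -0.0322, 0.0888]
orientation: [-3.14, 0.012, 0.004]
force: [-3.5, 6.3, -3.3]
opening: 0.0112
gripper_force: 20.0
```

Emit:
{"name": "apply_moves", "arguments": {
  "steps": [0,0.02,0.08,0,0,0,0,0,0,0,0,0,0,0]
}}

```text
t: 25.48
tool_pos: [0.477, -0.0327, 0.0873]
orientation: [-3.14, 0.012, 0.004]
force: [-3.1, 6.0, -2.8]
opening: 0.0112
gripper_force: 20.0
```

Emit:
{"name": "apply_moves", "arguments": {
  "steps": [0,-0.02,0.08,0,0,0,0,0,0,0,0,0,0,0]
}}

```text
t: 25.65
tool_pos: [0.4771, -0.033, 0.0858]
orientation: [3.142, -0.012, -0.004]
force: [-6.9, 0.5, 1.8]
opening: 0.0114
gripper_force: 20.0
```

Emit:
{"name": "apply_moves", "arguments": {
  "steps": [0,0,0.08,0,0,0,0,0,0,0,0,0,0,0]
}}

```text
t: 25.82
tool_pos: [0.4777, -0.0331, 0.0849]
orientation: [-3.142, 0.012, 0.003]
force: [-12.2, 1.3, 13.0]
opening: 0.0112
gripper_force: 20.1
```

The box is on its rest stop (z force 13 N). I'll open the gripper and lift away.

Emit:
{"name": "apply_moves", "arguments": {
  "steps": [0,0,0,0,0,0,45,0,0,0,0,0,0,45,0,0,0,0,0,0,45,0,0,0,0,0,0,45,0,0,0,0,0,0,45,0,0,-0.3,0,0,0,45,0,0,-0.8,0,0,0,45,0,0,-1,0,0,0,45,0,0,-1,0,0,0,45,0,0,-1,0,0,0,45,0,0,-1,0,0,0,45,0,0,0,0,0,0,45]
}}

```text
t: 26.82
tool_pos: [0.4814, -0.0336, 0.2446]
orientation: [3.14, -0.012, 0.017]
force: [1.3, -0.1, 0.7]
opening: 0.0417
gripper_force: 0.0
```

Emit:
{"name": "apply_moves", "arguments": {
  "steps": [-0.8,0,-0.8,0,0,0,45,-0.8,0,-0.4,0,0,0,45,-0.8,0,0,0,0,0,45,-0.6,0,0,0,0,0,45,0,0,0,0,0,0,45,0,0,0,0,0,0,45]
}}

```text
t: 27.32
tool_pos: [0.3883, -0.0324, 0.2732]
orientation: [3.141, -0.013, 0.003]
force: [0.5, -0.5, -0.8]
opening: 0.0416
gripper_force: 0.0
```

```bash
python3 look.py; python3 - <<'E'
from ov import *
for cam,r in(('scene',14),('top',9)):
    im=eyes.read_camera(cam);h=cv2.cvtColor(im,cv2.COLOR_RGB2HSV)
    for nm,X,lo,hi,rr in(('knob',(.446,-.032,.108),(0,110,40),(8,255,255),r),('lid',(.58,-.095,.153),(18,110,60),(35,255,255),2.2*r if cam=='scene' else 16),('post',(.578,.029,.05),(3,110,40),(17,255,255),r)):
        m=cv2.inRange(h,lo,hi);u=pix(cam,X)[0];yy,xx=np.nonzero(m);k=np.hypot(xx-u[0],yy-u[1])<rr
        print(cam,nm,k.sum(),np.round([xx[k].mean(),yy[k].mean()],1) if k.any() else None)
    for n in('tin','block','strip','tray','lid_slot'): print(n,[(np.round(r['xy']).tolist(),round(r['conf'],2)) for r in eyes.place_of(cam,n)[:3]])
print(robot.read_state()['t'])
E
```

```text
scene key [([170.0, 173.0], 0.4, [0.445, 0.443, 0.009])]
scene key_mid []
top key [([315.0, 194.0], 0.55, [0.583, -0.053, 0.009]), ([325.0, 196.0], 0.18, [0.576, -0.086, 0.009])]
top key_mid [([317.0, 196.0], 0.47, [0.577, -0.061, 0.009])]
scene knob 23 [240.3 274.1]
scene lid 816 [316.7 258.9]
scene post 127 [281.  251.2]
tin [([223.0, 154.0], 0.47)]
block [([167.0, 173.0], 0.66)]
strip [([315.0, 209.0], 0.59)]
tray [([229.0, 349.0], 0.79), ([191.0, 262.0], 0.62), ([311.0, 304.0], 0.61)]
lid_slot [([316.0, 259.0], 0.66)]
top knob 9 [314.2 235.4]
top lid 415 [335.3 188.2]
top post 23 [290.3 193.1]
tin [([159.0, 185.0], 0.79)]
block [([153.0, 233.0], 0.9)]
strip [([254.0, 138.0], 0.71)]
tray [([326.0, 197.0], 0.87), ([257.0, 252.0], 0.86), ([329.0, 193.0], 0.35)]
lid_slot [([336.0, 189.0], 0.8)]
28.2667
```

```bash
python3 -c "
from plant import robot
print(robot.close_job())"
```

```text
the job is handed in; nothing more can be done
None
```

The tray is home under the box, the key is lying in it, and the box is back upright on its rest. I handed the job in at about 28 s of the 72 s allowed.

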